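# Expose a printed bracket: seat it, draw the spring shutter to the mark and hold

## Task

Put the orange printed bracket into the pocket of the exposure box, pressed fully home, flat and the right way round (its cut-out corner at the filled corner of the pocket), and let go of it; the shutter must stay shut until then. Then draw the yellow spring-return shutter handle out of the box until its white pointer stands level with the red clip, and finish while still holding it there with the gripper: do not let go. Leave the bottle, the cup and the scraper alone.

Things in the scene. Friction and masses are not known exactly. Their poses are not given: they have to be found in the camera images.
- bracket: Loose orange printed bracket, about 70 g, lying flat on its plate: plate 76 (x) x 50 (y) x 10 mm with the +x +y corner cut out (18 x 14 mm: x = 20 to 38, y = 11 to 25), and a central upright lug 36 (x) x 14 (y) mm, z = 10 to 44 mm, to be gripped across its 14 mm (closing along y). Origin: centre of the plate's underside, z up.
- bracket_key (a point): Middle of the bracket's cut-out corner, at the level of its underside: (29, 18, 0) mm in the bracket's frame.
- station: Exposure box fixed to the table, black with grey deck, 150 (x) x 150 (y) mm, deck 45 mm above the table, the pocket in it. Origin: on the table under its centre, z up. The handle stands outside its -y side over a flat black rail with white ticks (12 mm high, y = -75 to -205 mm, x = -24 to 54 mm).
- pocket (a point): Centre of the pocket's clear floor, (0, 20, 37) mm in the station frame, axes like the station's. Pocket 79 (x) x 53 (y) mm, 8 mm deep, upright walls, +x +y corner filled up to the deck (18 x 14 mm): 1.5 mm of play round a centred bracket whose axes lie along the station's. Seated, the bracket's underside is on this floor, its plate 2 mm proud of the deck.
- pocket_key (a point): Middle of where the bracket's cut-out corner belongs, on the pocket's floor level: (29, 18, 0) mm from pocket.
- handle: Yellow upright handle of the shutter, 40 (x) x 14 (y) mm, 14 to 86 mm above the table, free all round above the deck; it slides straight along the station's -y. Origin: on its middle axis at table level, axes like the station's; (0, -115, 0) mm in the station frame when shut, stop 70 mm further out. A spring (150 N/m; 3 N shut, 10 N at 50 mm) pulls it shut when let go.
- handle_top (a point): Centre of the handle's top face, 86 mm above the table.
- pointer (a point): Tip of the white pointer bar that sticks out from the handle towards the station's +x: (44, 0, 36) mm from the handle's origin.
- mark: Red clip on the rail, 16 (x) x 10 (y) x 16 mm high, fixed during a run. Origin: its underside's centre, at x = 45 mm in the station frame, 12 mm above the table, axes like the station's. The shutter is at the mark when the pointer has the station y of the clip's centre (30 to 52 mm of travel, different each time).
- resin_bottle: Bystander: upright black bottle with yellow cap, 68 mm diameter, 170 mm high, loose. Origin: centre of its underside.
- mixing_cup: Bystander: white cup, 68 mm diameter, 70 mm high, loose. Origin: centre of its underside.
- scraper: Bystander: flat scraper 200 mm long lying on the table, loose, its length along its own x. Origin near its middle.
Things that resemble listed ones, but are neither listed nor needed, are in the scene too. Several things look just like the bracket: the one meant starts farthest to the robot's left.

How it is judged:
By the outcome, as a careful person would: the job done as asked, in the order asked, and still so for the second after the job is handed in, while the arm keeps its last pose, push and grip.
It also fails if it takes over 45 s, if anything falls off the work surface, if the arm or the gripper's body presses on something with over 40 N, if the wrist force passes 120 N, or if a joint passes its speed limit or range.

## Robot

A 6-joint arm with a two-finger parallel gripper is mounted at the origin on the work surface. World frame = base frame: x ahead of the robot, y to its left, z up, the work surface at z = 0. Lengths are in m, angles in rad, forces in N, time in s.
With the tool pointing down it reaches from about 0.375 to 0.925 m from the base axis. Payload 5.7 kg.
Tool frame: the origin (TCP) lies at the centre of the arm's flange, where the gripper is bolted on; the fingertips stand 173 mm ahead of it and the grasp point (between the pads) lies 155 mm ahead of it; z points along the fingers, y is the line along which they close (so a half turn about z gives the same grasp; the last joint's range is limited). The gripper opens to 85 mm and grips with 20 to 120 N. Pads are 22 mm wide; open, the fingers measure 114 mm over their backs; the gripper's body (76 mm by 85 mm) begins 54 mm behind the grasp point. The pads swing forward as they close: fully open they stand 13 mm farther back than shut.
Start: joints at [-1.295, 0.359, 1.51, -0, 1.272, -0.115], TCP at [0.229, -0.555, 0.405] pointing down, gripper open.
Joint ranges: [-2.97, 2.97], [-1.01, 2.36], [0.21, 2.38], [-0.96, 4.11], [0.2, 2.71], [-2.98, 2.98]. Speed limits (rad/s): [2.39, 2.39, 3.14, 3.14, 3.14, 3.14].

## Interface

Orientations are given as [roll, pitch, yaw] about the fixed x, y, z axes, in that order (R = Rz(yaw) Ry(pitch) Rx(roll)).
In Python, from rig import sensors, viewer, bot gives the robot as it stands. The module is installed in compiled form; this text tells all that it offers.
- The arm moves only by the tool step_arm, never from a script. Its argument "steps" is text: rows parted by semicolons, each of 7 numbers parted by spaces: the shift along the tool's x, y, z in mm, then the turn, a rotation vector about the tool's x, y, z in degrees, then the opening, from -1 (shut) to 1 (fully open). A call has 1 to 10 rows; each row is the pose to reach, as a shift and turn from the pose commanded when the call began, along the tool's axes at that moment; what a row does not reach only later rows make up. A row lasts 1/8 s, in which the tool goes at most 62.5 mm and 10.7 degrees, less where a joint would pass 70% of its speed; a pose out of reach is approached as far as the arm can. A call with a gripper value outside its range is refused whole. The fingers move at their own pace and stop on an object; "squeeze" is the grip in N (left out, the last holds). Time passes only in rows, so rows that repeat a pose let the fingers close. It gives the time, the measured TCP pose, the force, the opening and the grip force at its end, in the units of the state.
- sensors.read_state(): the state, without advancing time (a new reading comes with each control period).
- viewer.snapshot(name): name is "scene" or "top"; returns the picture (420x560x3 uint8, red, green, blue); there is no depth.
- viewer.calibration(name): a dict with "mtx" (3x3 intrinsics, pixels), "rvec" (rotation vector, rad) and "tvec" (3), from world to camera coordinates, as OpenCV has them. Camera axes: x right, y down, z forward; pixel columns grow to the right and rows downward; lengths in m; the calibration is good to about 2 mm. A picture is of the moment at which its call begins. calibration takes no time and is no camera call.
- bot.close_job(): hands the job in; it is judged then, once.
Trained networks look in the newest picture that a camera, given by its name, has taken for a name from the list of things; names that differ only in an ending like _2 or _b are one class to them, and where a whole thing is asked for, a point or a joint stands for the part that bears it (a point fixed in the world has none). Each returns a list of dicts, best first, with "score" (0 to 1); they miss things now and then, are a little off and sometimes report something else, mostly with a low value. They report only what shows in the picture. A call takes as long as a camera call. They do not tell look-alikes from the thing itself.
- viewer.spot_in(name, camera): "at" ([x, y, z] in m, in world coordinates, good to about 4 mm: the middle of the surface that is visible of it).
- viewer.mark_of(name, camera): "at" ([x, y, z] in m, in world coordinates, good to about 4 mm: a listed point, or the origin of a listed thing).
The state is a dict: "t": time; "joint_pos": joint angles; "qvel": joint speeds; "effort": joint torques, N m; "eef_pos": TCP position; "orientation": TCP orientation; "force": force on the tool from outside, world axes, zero at the start; "torque": the same for the moment, N m; "width": finger opening in m; "gripper_force": force on a finger pad.
Only numpy, scipy, OpenCV 4.12 (cv2) and the standard library are available. Lean on these libraries where they do the work, as an engineer would, in place of code of your own. Each camera call takes 0.05 s, during which the arm holds its last target. There are 200 camera calls.

## Working session

There is one attempt and no reset: what is moved stays moved. The work goes in short steps, Python scripts to look and compute and a tool call to move; the robot and the scene stay as the last step left them, time stands still between calls to the robot, and variables do not carry over. Pictures are saved under pics/ and viewed, at most 10 in all, crops included, and the job is handed in when it is done.

Besides the shell and the picture viewer there is one more tool, called as name(argument=value, ...), one argument or row to a line, values as JSON. step_arm: Moves the arm, as the interface text tells. Its arguments: {"type":"object","properties":{"steps":{"type":"string"},"squeeze":{"type":"number"}},"required":["steps"]}

```bash
mkdir -p pics; cat > h.py <<'E'
import numpy as np, cv2
from rig import sensors, viewer, bot
def proj(cam,P):
    c=viewer.calibration(cam); return cv2.projectPoints(np.float64(P).reshape(-1,1,3),np.float64(c["rvec"]),np.float64(c["tvec"]),np.float64(c["mtx"]),None)[0].reshape(-1,2)
def ray(cam,uv,z):
    c=viewer.calibration(cam); R=cv2.Rodrigues(np.float64(c["rvec"]))[0]; t=np.float64(c["tvec"]).reshape(3)
    uv=np.float64(uv).reshape(-1,2); d=(np.linalg.inv(np.float64(c["mtx"]))@np.c_[uv,np.ones(len(uv))].T).T@R; o=-R.T@t
    return o+d*((z-o[2])/d[:,2])[:,None]
def save(cam,fn,crop=None,k=1):
    im=viewer.snapshot(cam)[:,:,::-1]
    if crop: im=im[crop[1]:crop[3],crop[0]:crop[2]]
    cv2.imwrite("pics/"+fn,cv2.resize(im,None,fx=k,fy=k,interpolation=cv2.INTER_CUBIC)); return im
E
python3 - <<'E'
from h import *
np.set_printoptions(precision=4,suppress=True)
a=viewer.snapshot("scene");b=viewer.snapshot("top")
cv2.imwrite("pics/s0.png",a[:,:,::-1]);cv2.imwrite("pics/t0.png",b[:,:,::-1])
for n in ["bracket","bracket_key","station","pocket","pocket_key","handle","handle_top","pointer","mark"]:
  for c in ["top","scene"]:
    print(n,c,[(np.round(d["at"],4).tolist(),round(d["score"],2),proj(c,d["at"]).round().tolist()) for d in viewer.mark_of(n,c)])
E
```

```text
bracket top [([0.3934, -0.4736, -0.0], 0.96, [[409.0, 291.0]]), ([0.4835, -0.3808, -0.0007], 0.84, [[376.0, 261.0]]), ([0.5424, -0.4847, 0.0014], 0.7, [[409.0, 241.0]])]
bracket scene [([0.5391, -0.4897, 0.0007], 0.82, [[185.0, 302.0]]), ([0.4908, -0.3807, 0.0018], 0.74, [[196.0, 267.0]]), ([0.4003, -0.4744, 0.0026], 0.72, [[154.0, 275.0]]), ([0.6091, -0.5939, -0.0008], 0.67, [[180.0, 343.0]])]
bracket_key top [([0.5622, -0.5153, -0.0003], 0.92, [[419.0, 234.0]]), ([0.6117, -0.5614, 0.0014], 0.79, [[433.0, 217.0]]), ([0.4284, -0.4851, -0.0024], 0.74, [[412.0, 279.0]]), ([0.5219, -0.3717, 0.0003], 0.66, [[372.0, 249.0]])]
bracket_key scene [([0.4321, -0.4842, -0.0018], 0.81, [[160.0, 283.0]]), ([0.5584, -0.5162, 0.001], 0.72, [[185.0, 312.0]]), ([0.6121, -0.5599, -0.0038], 0.71, [[189.0, 335.0]]), ([0.5211, -0.3642, 0.0], 0.56, [[207.0, 268.0]]), ([0.5553, 0.4076, -0.0006], 0.28, [[338.0, 129.0]])]
station top [([0.5108, 0.0603, -0.0017], 0.73, [[228.0, 257.0]])]
station scene [([0.5107, 0.0667, 0.0061], 0.87, [[281.0, 178.0]])]
pocket top [([0.5077, 0.0828, 0.0358], 0.84, [[219.0, 25
[... 249 characters left out ...]
cket_key scene [([0.5317, 0.1078, 0.0339], 0.81, [[292.0, 168.0]])]
handle top [([0.5383, -0.0478, -0.0022], 0.51, [[264.0, 246.0]]), ([0.788, 0.0462, -0.0042], 0.42, [[231.0, 166.0]])]
handle scene [([0.537, -0.0548, -0.0035], 0.51, [[268.0, 205.0]])]
handle_top top [([0.5387, -0.049, 0.0885], 0.65, [[264.0, 245.0]])]
handle_top scene [([0.5363, -0.049, 0.084], 0.62, [[268.0, 188.0]])]
pointer top [([0.579, -0.0447, 0.0385], 0.61, [[262.0, 232.0]])]
pointer scene [([0.578, -0.0428, 0.0356], 0.67, [[280.0, 201.0]]), ([0.5059, 0.0836, 0.0375], 0.52, [[282.0, 169.0]])]
mark top [([0.589, -0.0723, 0.0148], 0.52, [[272.0, 229.0]])]
mark scene [([0.5944, -0.0749, 0.0119], 0.37, [[278.0, 214.0]])]
```

View pics/t0.png

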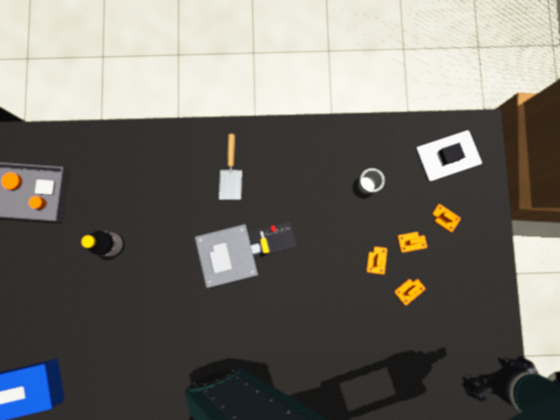

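View pics/s0.png

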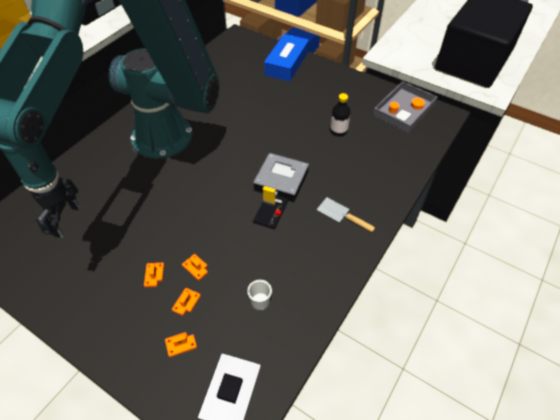

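The top view shows four orange brackets at px (376,261), (409,291), (412,241) and (447,217). There are also orange discs in the tray at (10,180) and (36,202), which aren't brackets. In this view +y is to the left, so the bracket farthest left is the one at (376,261). The station is at (228,257), the handle at (264,243) and the red clip at (273,229). Next I'll check the choice in a close crop.

```bash
python3 - <<'E'
from h import *
np.set_printoptions(precision=4,suppress=True)
im=viewer.snapshot("top")[:,:,::-1]; im2=viewer.snapshot("scene")[:,:,::-1]
r=lambda i,b,k:cv2.resize(i[b[1]:b[3],b[0]:b[2]],(400,300),interpolation=cv2.INTER_CUBIC)
cv2.imwrite("pics/c1.png",np.vstack([np.hstack([r(im,(352,240,400,276),8),r(im,(190,215,302,299),4)]),np.hstack([r(im2,(170,246,226,288),8),r(im2,(240,150,320,210),4)])]))
# averages: is the network noise independent?
from collections import defaultdict
acc=defaultdict(list)
for k in range(5):
  for c in ["top","scene"]:
    viewer.snapshot(c)
    for n,ref in [("bracket",(.487,-.381)),("bracket_key",(.521,-.368)),("pocket",(.5065,.0835)),("pocket_key",(.531,.108)),("handle_top",(.537,-.049)),("mark",(.591,-.073))]:
      for d in viewer.mark_of(n,c):
        if np.hypot(*(np.array(d["at"][:2])-ref))<.02: acc[n,c].append(d["at"])
for k,v in acc.items(): print(k,len(v),np.mean(v,0),np.std(v,0))
print(sensors.read_state()["t"])
E
```

```text
('bracket', 'top') 5 [ 0.4828 -0.3795 -0.0036] [0.0012 0.0009 0.0015]
('bracket_key', 'top') 5 [ 0.5223 -0.3703 -0.0017] [0.0017 0.0013 0.002 ]
('pocket', 'top') 5 [0.5082 0.0823 0.0377] [0.001  0.001  0.0007]
('pocket_key', 'top') 5 [0.5306 0.107  0.0391] [0.0012 0.0015 0.0019]
('handle_top', 'top') 5 [ 0.5368 -0.0502  0.0886] [0.0003 0.0016 0.0011]
('mark', 'top') 5 [ 0.5894 -0.0738  0.0141] [0.0015 0.0014 0.0008]
('bracket', 'scene') 5 [ 0.4908 -0.3808  0.0011] [0.0011 0.0009 0.0008]
('bracket_key', 'scene') 5 [ 0.5222 -0.3663  0.0002] [0.0009 0.0012 0.0006]
('pocket', 'scene') 5 [0.5045 0.0828 0.0389] [0.0014 0.0013 0.0009]
('pocket_key', 'scene') 5 [0.533  0.1045 0.036 ] [0.0008 0.0021 0.0016]
('handle_top', 'scene') 5 [ 0.5374 -0.0502  0.0844] [0.0008 0.0009 0.0011]
('mark', 'scene') 5 [ 0.593  -0.0742  0.0099] [0.0012 0.0011 0.001 ]
4.6
```

View pics/c1.png

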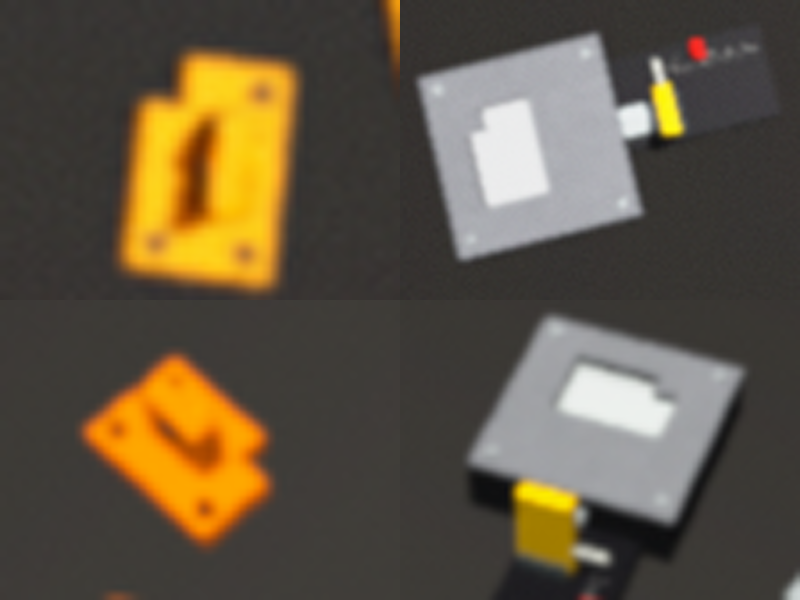

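The crop confirms the choice: the leftmost bracket has its cut-out corner at the far left in the top view, about crop px (160,80). The pocket's filled corner is at crop px (480,120), so both have their key at +x+y and only a small yaw lies between them. Next I'll fit the poses by silhouette on the saved pictures.

```bash
cat > fit.py <<'E'
from h import *
from scipy.optimize import minimize
S=8
def cov(cam,polys,T,box):
    x,y,a=T; c,s=np.cos(a),np.sin(a); m=np.zeros(((box[3]-box[1])*S,(box[2]-box[0])*S),np.uint8)
    for P in polys:
        P=np.float64(P); W=np.c_[x+c*P[:,0]-s*P[:,1],y+s*P[:,0]+c*P[:,1],P[:,2]]
        q=(proj(cam,W)+.5-box[:2])*S-.5
        cv2.fillPoly(m,[np.round(q*16).astype(np.int32)],255,shift=4)
    m=cv2.resize(m,None,fx=1/S,fy=1/S,interpolation=cv2.INTER_AREA)/255.
    return cv2.GaussianBlur(m,(0,0),.7)
def prism(o,z0,z1):
    o=np.float64(o);n=len(o);f=lambda i,z:[*o[i%n],z]
    return [[f(i,z0) for i in range(n)],[f(i,z1) for i in range(n)]]+[[f(i,z0),f(i+1,z0),f(i+1,z1),f(i,z1)] for i in range(n)]
plate=np.array([(-38,-25),(38,-25),(38,11),(20,11),(20,25),(-38,25)])/1000
lug=np.array([(-18,-7),(18,-7),(18,7),(-18,7)])/1000
def bracket(z=0): return prism(plate,z,z+.01)+prism(lug,z+.01,z+.044)
def orange(im): 
    f=im.astype(float); return np.clip((f[...,2]-f[...,0]-20)/130,0,1)
def fit(cams,polys,T0,pad=14):
    data=[]
    for cam,soft in cams:
        b=np.vstack([proj(cam,[[T0[0]+dx,T0[1]+dy,z]]) for dx in(-.05,.05) for dy in (-.05,.05) for z in (polys[0][0][2],)]) if pad<20 else np.vstack([proj(cam,[[T0[0]+dx,T0[1]+dy,.045]]) for dx in(-.08,.08) for dy in (-.08,.08)])
        box=[int(b[:,0].min())-3,int(b[:,1].min())-3,int(b[:,0].max())+3,int(b[:,1].max())+3]
        data.append((cam,box,soft[box[1]:box[3],box[0]:box[2]]))
    cost=lambda p:sum(np.abs(cov(c,polys,(p[0]/1e3,p[1]/1e3,p[2]/50),b)-s).sum() for c,b,s in data)
    p0=np.array([T0[0]*1e3,T0[1]*1e3,T0[2]*50])
    r=minimize(cost,p0,method="Nelder-Mead",options=dict(initial_simplex=p0+np.array([[0,0,0],[5,2,0],[-2,5,0],[0,0,5]]),xatol=.02,fatol=.01))
    return r.x[0]/1e3,r.x[1]/1e3,np.degrees(r.x[2]/50),r.fun
E
python3 - <<'E'
from fit import *
I={"top":cv2.imread("pics/t0.png"),"scene":cv2.imread("pics/s0.png")}
deck=lambda im:np.clip((im.astype(float).mean(2)-50)/80,0,1)*(np.ptp(im.astype(float),axis=2)<40)
sq=[[(-.075,-.075,.045),(.075,-.075,.045),(.075,.075,.045),(-.075,.075,.045)]]
for cams in (["top"],["scene"],["top","scene"]):
    print(cams,"bracket",np.round(fit([(c,orange(I[c])) for c in cams],bracket(),(.487,-.381,-.1)),4))
    print(cams,"station",np.round(fit([(c,deck(I[c])) for c in cams],sq,(.511,.063,.22),pad=20),4))
w=plate.mean(0)
for c in I:
    im=I[c]; u=proj(c,[[.511,.063,.045],[.507,.083,.045]]).astype(int); print(c,[im[v[1],v[0]] for v in u])
fl=[[(*(p*np.array([79/76,53/50])+[0,.020]),.037) for p in plate]]
im=I["top"]; print("floor top",np.round(fit([("top",np.clip((im.min(2).astype(float)-175)/45,0,1))],fl,(.511,.063,.22),pad=14),4))
E
```

```text
['top'] bracket [ 0.4887 -0.3818 -8.5323 67.5547]
['top'] station [5.140000e-01 6.160000e-02 1.138550e+01 1.733995e+02]
['scene'] bracket [ 0.4905 -0.3814 -9.329  54.5745]
['scene'] station [5.152000e-01 6.190000e-02 1.253980e+01 1.924738e+02]Traceback (most recent call last):
  File "<stdin>", line 6, in <module>
  File "fit.py", line 28, in fit
    r=minimize(cost,p0,method="Nelder-Mead",options=dict(initial_simplex=p0+np.array([[0,0,0],[5,2,0],[-2,5,0],[0,0,5]]),xatol=.02,fatol=.01))
    res = _minimize_neldermead(fun, x0, args, callback, bounds=bounds,
                               **options)
    fxcc = func(xcc)
    fx = function(np.copy(x), *(wrapper_args + args))
  File "fit.py", line 26, in <lambda>
    cost=lambda p:sum(np.abs(cov(c,polys,(p[0]/1e3,p[1]/1e3,p[2]/50),b)-s).sum() for c,b,s in data)
                  ~~~^^^^^^^^^^^^^^^^^^^^^^^^^^^^^^^^^^^^^^^^^^^^^^^^^^^^^^^^^^^^^^^^^^^^^^^^^^^^^^
  File "fit.py", line 26, in <genexpr>
    cost=lambda p:sum(np.abs(cov(c,polys,(p[0]/1e3,p[1]/1e3,p[2]/50),b)-s).sum() for c,b,s in data)
                             ~~~^^^^^^^^^^^^^^^^^^^^^^^^^^^^^^^^^^^^^^^
  File "fit.py", line 8, in cov
    q=(proj(cam,W)+.5-box[:2])*S-.5
       ~~~~^^^^^^^
  File "h.py", line 4, in proj
    c=viewer.calibration(cam); return cv2.projectPoints(np.float64(P).reshape(-1,1,3),np.float64(c["rvec"]),np.float64(c["tvec"]),np.float64(c["mtx"]),None)[0].reshape(-1,2)
ValueError: time passes only in moves, steps and waits
```

```bash
python3 - <<'E'
s=open("h.py").read()
s=s.replace("c=viewer.calibration(cam)","c=CAL[cam]").replace("def proj","CAL={k:viewer.calibration(k) for k in ('top','scene')}\ndef proj",1)
open("h.py","w").write(s)
E
python3 - <<'E'
from fit import *
I={"top":cv2.imread("pics/t0.png"),"scene":cv2.imread("pics/s0.png")}
# deck top edges by line fit: radial gradient along each side
def sides(c,T):
    x,y,a=T;R=np.array([[np.cos(a),-np.sin(a)],[np.sin(a),np.cos(a)]]);g=I[c].astype(float).mean(2).astype(np.float32);out=[]
    for k in range(4):
        n=np.array([np.cos(k*np.pi/2),np.sin(k*np.pi/2)]);t=np.array([-n[1],n[0]])
        for s in np.linspace(-.062,.062,32):
            if k==3 and abs(s)<.05: continue   # handle side
            d=np.arange(-.012,.0121,.0005); L=(.075+d)[:,None]*n+s*t; W=np.c_[L@R.T+[x,y],np.full(len(d),.045)]
            uv=proj(c,W).astype(np.float32); v=cv2.remap(g,uv[:,:1],uv[:,1:],cv2.INTER_LINEAR).ravel()
            gr=np.abs(np.gradient(v)); i=gr.argmax()
            if gr[i]>1.5 and 2<i<len(d)-3:
                w=gr[max(0,i-5):i+6]; dd=(w*d[max(0,i-5):i+6]).sum()/w.sum(); out.append((k,s,dd))
    return np.array(out)
from scipy.optimize import least_squares
for c in I:
    T=np.array([.5145,.062,.21])
    for _ in range(4):
        o=sides(c,T); 
        def res(p):
            k=o[:,0]*np.pi/2; # shift in station frame, rotation: side moves by dx*n + rot*s(t)
            return (o[:,2]-(p[0]*np.cos(k)+p[1]*np.sin(k)-p[2]*0+ -p[2]*0 + p[2]*(-o[:,1])+p[3]))*1e3
        p=least_squares(res,np.zeros(4),loss="soft_l1",f_scale=1).x
        R=np.array([[np.cos(T[2]),-np.sin(T[2])],[np.sin(T[2]),np.cos(T[2])]]); T[:2]+=R@p[:2]; T[2]+=p[2]
    q=R@[0,.02]+T[:2]
    print(c,T[:2].round(4),np.degrees(T[2]).round(2),"size",p[3].round(4),"pocket",q.round(4),len(o),"rms",np.sqrt((res(p)**2).mean()).round(2))
st=sensors.read_state(); print(st["t"],st["eef_pos"],st["orientation"],st["width"])
E
```

```text
top [0.5138 0.0619] 12.44 size 0.0007 pocket [0.5094 0.0814] 104 rms 0.5
scene [0.5168 0.0593] 12.68 size 0.0011 pocket [0.5125 0.0788] 104 rms 1.11
4.6 [ 0.22855026 -0.55476924  0.40464906] [-3.14151008e+00  1.77416965e-06  3.90759503e-01] 0.08557878618065416
```

step_arm(
  steps="307 -61 120 0 0 31.4 1;307 -61 120 0 0 31.4 1;307 -61 120 0 0 31.4 1;307 -61 120 0 0 31.4 1;307 -61 120 0 0 31.4 1;307 -61 120 0 0 31.4 1;307 -61 120 0 0 31.4 1;307 -61 170 0 0 31.4 1;307 -61 170 0 0 31.4 1",
  squeeze=40,
)

```text
t: 5.72
eef_pos: [0.487, -0.3808, 0.2322]
orientation: [-3.138, 0.006, -0.158]
force: [-1.5, 0.8, 0.2]
width: 0.0853
gripper_force: 0.0
```

step_arm(
  steps="0 0 25 0 0 0 1;0 0 46 0 0 0 1;0 0 46 0 0 0 1;0 0 46 0 0 0 -1;0 0 46 0 0 0 -1;0 0 46 0 0 0 -1;0 0 46 0 0 0 -1;0 0 46 0 0 0 -1;0 0 46 0 0 0 -1",
  squeeze=40,
)

```text
t: 6.85
eef_pos: [0.4894, -0.3816, 0.1892]
orientation: [3.141, -0.001, -0.157]
force: [-1.1, 1.1, 5.1]
width: 0.0133
gripper_force: 40.0
```

step_arm(
  steps="0 0 -60 0 0 0 -1;0 0 -120 0 0 0 -1;0 0 -130 0 0 0 -1;-52 -460 -130 0 0 -21.5 -1;-52 -460 -130 0 0 -21.5 -1;-52 -460 -130 0 0 -21.5 -1;-52 -460 -130 0 0 -21.5 -1;-52 -460 -130 0 0 -21.5 -1;-52 -460 -130 0 0 -21.5 -1;-52 -460 -130 0 0 -21.5 -1",
)

```text
t: 8.1
eef_pos: [0.5079, 0.0577, 0.3176]
orientation: [-3.141, 0.002, 0.218]
force: [0.9, -1.4, 0.3]
width: 0.0133
gripper_force: 39.3
```

step_arm(
  steps="0 0 0 0 0 0 -1;0 0 0 0 0 0 -1;0 0 0 0 0 0 -1;0 0 0 0 0 0 -1",
)

```text
t: 8.6
eef_pos: [0.5087, 0.0543, 0.3186]
orientation: [-3.142, 0.0, 0.216]
force: [-0.1, -0.7, -0.5]
width: 0.0135
gripper_force: 39.3
```

step_arm(
  steps="7.4 -25.2 0 0 0 0 -1;7.4 -25.2 40 0 0 0 -1;7.4 -25.2 69 0 0 0 -1;7.4 -25.2 69 0 0 0 -1;7.4 -25.2 69 0 0 0 -1",
)

```text
t: 9.22
eef_pos: [0.511, 0.0813, 0.2505]
orientation: [3.141, -0.001, 0.217]
force: [-0.2, 0.2, 0.1]
width: 0.0129
gripper_force: 39.4
```

```bash
python3 - <<'E'
from fit import *
st=sensors.read_state(); print(st["eef_pos"],np.degrees(st["orientation"]),st["force"])
I={c:viewer.snapshot(c)[:,:,::-1].copy() for c in ("top","scene")}
for c in I: cv2.imwrite(f"pics/{c}1.png",I[c])
r=lambda i,b:cv2.resize(i[b[1]:b[3],b[0]:b[2]],(400,400),interpolation=cv2.INTER_CUBIC)
cv2.imwrite("pics/c2.png",np.hstack([r(I["top"],(180,200,270,290)),r(I["scene"],(240,130,320,210))]))
z=st["eef_pos"][2]-.189
print("under z",z)
for c in I: print(c,np.round(fit([(c,orange(I[c]))],bracket(z),(.5105,.0805,.217)),4))
print([ (c,n,np.round(d["at"],4).tolist(),d["score"]) for c in I for n in ("bracket","bracket_key") for d in viewer.mark_of(n,c) if d["at"][1]>-.2])
E
```

```text
[0.5110398  0.08129824 0.25050079] [ 1.79994019e+02 -5.34155559e-02  1.24307268e+01] [-0.15515742  0.17481478  0.077321  ]
under z 0.061500794289414185
top [5.063000e-01 7.620000e-02 9.877900e+00 4.152589e+02]
scene [5.130000e-01 8.100000e-02 1.132860e+01 1.080647e+02]
[('top', 'bracket', [0.5059, 0.0789, 0.0597], 0.44), ('top', 'bracket_key', [0.5052, 0.0827, 0.0594], 0.51), ('scene', 'bracket', [0.5131, 0.0826, 0.0634], 0.58), ('scene', 'bracket_key', [0.5371, 0.1085, 0.0633], 0.79)]
```

View pics/c2.png

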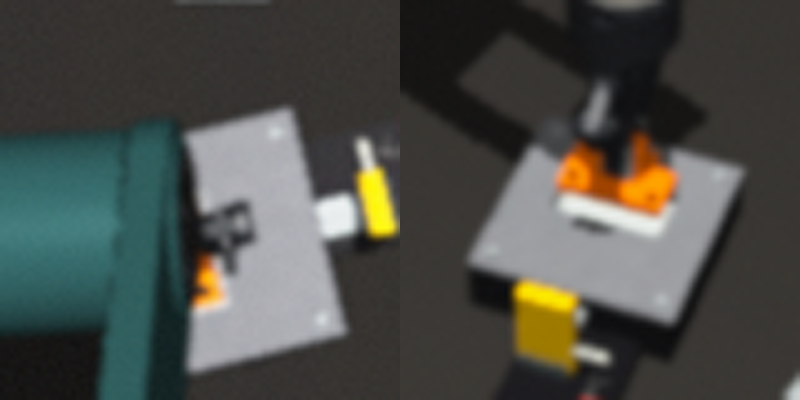

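In the picture the arm hides the bracket from the top camera. The scene camera shows it above the pocket, at about crop px (615,175), with its front edge a little behind the white floor, as expected from 16 mm above. I'll refine the pocket and the held bracket from the same camera.

```bash
cat > f2.py <<'E'
from fit import *
def camc(c): R=cv2.Rodrigues(np.float64(CAL[c]["rvec"]))[0]; return -R.T@np.float64(CAL[c]["tvec"]).ravel()
pk=plate.copy(); pk=np.array([(-39.5,-26.5),(39.5,-26.5),(39.5,12.5),(21.5,12.5),(21.5,26.5),(-39.5,26.5)])/1000
pk=np.array([(-39.5,-26.5),(39.5,-26.5),(39.5,12.5-0.0),(21.5,12.5),(21.5,26.5),(-39.5,26.5)])/1000
def rend(c,T,box,z0=.037,z1=.045):
    # visible floor = floor polygon seen through the rim polygon
    mk=lambda z:cov2(c,[(*p,z) for p in pk+[0,.02]],T,box)
    m=np.minimum(mk(z0),mk(z1)); m=cv2.resize(m,None,fx=1/S,fy=1/S,interpolation=cv2.INTER_AREA)/255.
    return m
def cov2(c,P,T,box):
    x,y,a=T; co,s=np.cos(a),np.sin(a);P=np.float64(P);W=np.c_[x+co*P[:,0]-s*P[:,1],y+s*P[:,0]+co*P[:,1],P[:,2]]
    m=np.zeros(((box[3]-box[1])*S,(box[2]-box[0])*S),np.uint8)
    cv2.fillPoly(m,[np.round(((proj(c,W)+.5-box[:2])*S-.5)*16).astype(np.int32)],255,shift=4); return m
E
python3 - <<'E'
from f2 import *
I={"top":cv2.imread("pics/t0.png"),"scene":cv2.imread("pics/s0.png")}
for c in I:
    print(c,"cam",camc(c).round(2))
    u=proj(c,[[.51+dx,.081+dy,.04] for dx in(-.055,.055) for dy in(-.045,.045)])
    box=[int(u[:,0].min()),int(u[:,1].min()),int(u[:,0].max())+1,int(u[:,1].max())+1]
    g=I[c].astype(float).mean(2)[box[1]:box[3],box[0]:box[2]]
    # levels: floor and deck, dark walls clipped to deck level
    dk=np.median(g[(g>100)&(g<195)]);fl=np.percentile(g,95);s=np.clip((g-dk)/(fl-dk),0,1);print(dk,fl)
    def cost(p,bl=.7):
        m=cv2.GaussianBlur(rend(c,(p[0]/1e3,p[1]/1e3,p[2]/50),box),(0,0),p[3] if p[3]>.2 else .2); return ((m-s)**2).sum()
    p0=np.array([513.,62,.218*50,.8])
    r=minimize(cost,p0,method="Nelder-Mead",options=dict(initial_simplex=p0+np.array([[0,0,0,0],[6,2,0,0],[-2,6,0,0],[0,0,4,0],[0,0,0,.4]]),xatol=.02,fatol=1e-3))
    a=r.x[2]/50;print("station",r.x[:2],"yaw",np.degrees(a),"blur",r.x[3],r.fun,"pocket",r.x[0]-20*np.sin(a),r.x[1]+20*np.cos(a))
# held bracket, scene, gripper pixels ignored
im=cv2.imread("pics/scene1.png");c="scene";z=.0615
u=proj(c,[[.511+dx,.081+dy,zz] for dx in(-.05,.05) for dy in(-.05,.05) for zz in (.05,.08)])
box=[int(u[:,0].min()),int(u[:,1].min()),int(u[:,0].max())+1,int(u[:,1].max())+1]
sub=im[box[1]:box[3],box[0]:box[2]];s=orange(sub);ok=(sub.max(2)>95);ok=cv2.erode(ok.astype(np.uint8),np.ones((2,2)))
for P in (bracket(z),):
  for yaw in (None,.217):
    cost=lambda p:(((cov(c,P,(p[0]/1e3,p[1]/1e3,yaw if yaw else p[2]/50),box)-s)**2)*ok).sum()
    p0=np.array([511.,81,.217*50]);r=minimize(cost,p0,method="Nelder-Mead",options=dict(initial_simplex=p0+np.array([[0,0,0],[5,2,0],[-2,5,0],[0,0,4]]),xatol=.02,fatol=1e-3))
    print("held scene",r.x[:2],np.degrees(r.x[2]/50),r.fun,ok.mean())
E
```

```text
top cam [ 0.48 -0.08  1.21]
173.33333333333334 236.0
station [513.09517633  60.30647824] yaw 12.495095441717956 blur 0.7762010482520381 1.748842412261101 pocket 508.7680554990593 79.8327688609619
scene cam [ 1.11 -0.85  1.25]
162.0 237.33333333333334
station [518.97554307  58.0320016 ] yaw 14.273615471685176 blur 0.6972080669745526 2.620838815457927 pocket 514.0444879148182 77.41458901850898
held scene [512.85790893  81.99507187] 12.526726050951993 2.891855083457315 0.5704607046070461
held scene [512.87517519  81.91740984] 12.45852218345191 2.891855083457315 0.5704607046070461
```

step_arm(
  steps="-1.2 2 0 0 0 0 -1;-1.2 2 10 0 0 0 -1;-1.2 2 15 0 0 0 -1;-1.2 2 17 0 0 0 -1;-1.2 2 19 0 0 0 -1;-1.2 2 19 0 0 0 -1",
)

```text
t: 10.28
eef_pos: [0.5096, 0.0798, 0.2305]
orientation: [-3.141, 0.001, 0.218]
force: [-0.6, 0.8, -1.6]
width: 0.0132
gripper_force: 39.4
```

step_arm(
  steps="0 0 3 0 0 0 -1;0 0 5 0 0 0 -1;0 0 6 0 0 0 -1;0 0 6 0 0 0 -1",
)

```text
t: 10.78
eef_pos: [0.5097, 0.0799, 0.2261]
orientation: [-3.141, -0.001, 0.218]
force: [-5.7, 2.5, 17.4]
width: 0.0134
gripper_force: 42.2
```

step_arm(
  steps="0 0 0 0 0 0 1;0 0 0 0 0 0 1;0 0 0 0 0 0 1;0 0 -2 0 0 0 1;0 0 -50 0 0 0 1;0 0 -100 0 0 0 1;0 80 -100 0 0 0 1;0 135 -100 0 0 0 1;0 135 -100 0 0 0 1;0 135 -100 0 0 0 1",
)

```text
t: 12.02
eef_pos: [0.5388, -0.0526, 0.3245]
orientation: [-3.141, 0.001, 0.216]
force: [0.1, 0.2, 0.5]
width: 0.0853
gripper_force: 0.0
```

```bash
python3 - <<'E'
from f2 import *
st=sensors.read_state(); print(st["t"],st["eef_pos"],st["width"],st["force"])
I={c:viewer.snapshot(c)[:,:,::-1].copy() for c in ("top","scene")}
for c in I: cv2.imwrite(f"pics/{c}2.png",I[c])
r=lambda i,b:cv2.resize(i[b[1]:b[3],b[0]:b[2]],(400,400),interpolation=cv2.INTER_CUBIC)
cv2.imwrite("pics/c3.png",np.hstack([r(I["top"],(190,200,300,310)),r(I["scene"],(240,140,320,220))]))
for c in I:
  for z in(.037,.045): print(c,z,np.round(fit([(c,orange(I[c]))],bracket(z),(.51,.08,.217)),4))
E
```

```text
12.025 [ 0.53875529 -0.05260872  0.32447218] 0.08533227975141046 [0.13129558 0.17672841 0.50666397]
top 0.037 [5.102000e-01 8.020000e-02 1.294180e+01 4.189237e+02]
top 0.045 [5.07700e-01 7.60000e-02 1.76271e+01 4.25798e+02]
scene 0.037 [ 0.5124  0.0825  6.3307 60.9999]
scene 0.045 [ 0.516   0.0768  9.8849 64.2501]
```

View pics/c3.png

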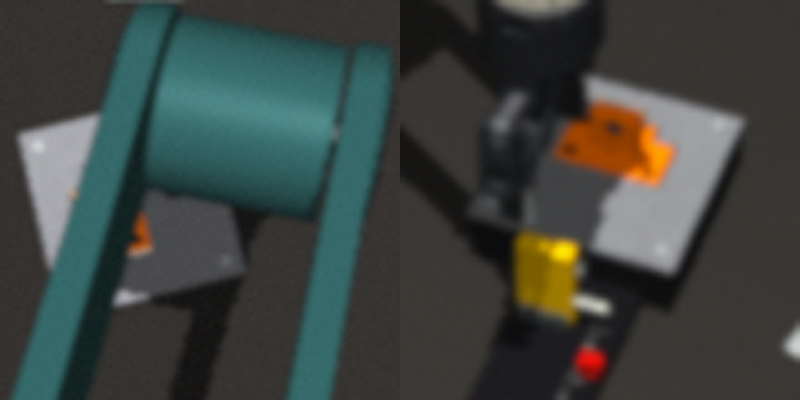

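The scene picture shows the bracket flush in the pocket at about crop px (615,145), with no white floor showing, the right way round and released. The handle, at about (547,275), is still shut, and the clip is at (591,365). Now I'll grip the handle and measure its travel.

step_arm(
  steps="0 0 50 0 0 0 1;0 0 100 0 0 0 1;0 0 101 0 0 0 1;0 0 101 0 0 0 -1;0 0 101 0 0 0 -1;0 0 101 0 0 0 -1;0 0 101 0 0 0 -1;0 0 101 0 0 0 -1;0 0 101 0 0 0 -1",
  squeeze=70,
)

```text
t: 13.25
eef_pos: [0.5392, -0.052, 0.2248]
orientation: [-3.141, -0.002, 0.218]
force: [-0.7, 2.6, 8.0]
width: 0.013
gripper_force: 68.2
```

```bash
cat > mk.py <<'E'
from f2 import *
def boxp(cx,cy,hx,hy,z0,z1): return prism([(cx-hx,cy-hy),(cx+hx,cy-hy),(cx+hx,cy+hy),(cx-hx,cy+hy)],z0,z1)
red=lambda f:np.clip((f[...,2]-np.maximum(f[...,1],f[...,0])*1.0-20)/120,0,1)
def redfit(im,c,T):
    u=proj(c,[[.591,-.075,.02]])[0].astype(int); b=[u[0]-12,u[1]-12,u[0]+12,u[1]+12]
    f=im.astype(float)[b[1]:b[3],b[0]:b[2]]; s=red(f); s=s/max(s.max(),.1)
    cost=lambda p:((cov(c,boxp(p[1]/1e3,p[0]/1e3,.008,.005,.012,.028),T,b)-s)**2).sum()
    r=minimize(cost,[-148,45],method="Nelder-Mead",options=dict(initial_simplex=[[-148,45],[-143,45],[-148,50]]));return r.x,r.fun
E
python3 - <<'E'
from mk import *
D={"top":(.5134,.0611,.218),"scene":(.5172,.0590,.22)}
for c,f in(("top","t0"),("scene","s0"),("scene","scene2")): 
    im=cv2.imread(f"pics/{f}.png");print(f,redfit(im,c,D[c]))
    # yellow handle fit along y, shut: expect -115
    y=im.astype(float);s=np.clip((np.minimum(y[...,2],y[...,1])-y[...,0]-30)/90,0,1)
    if f=="scene2":continue
    u=proj(c,[[.538,-.052,.05]])[0].astype(int);b=[u[0]-18,u[1]-20,u[0]+18,u[1]+20];ss=s[b[1]:b[3],b[0]:b[2]]
    cost=lambda p:((cov(c,boxp(p[1]/1e3,p[0]/1e3,.02,.007,.014,.086),D[c],b)-ss)**2).sum()
    r=minimize(cost,[-115,0],method="Nelder-Mead",options=dict(initial_simplex=[[-115,0],[-110,0],[-115,5]]));print("handle",r.x,r.fun)
E
```

```text
t0 (array([-149.84082031,   46.41845703]), np.float64(3.103974531421012))
handle [-114.494133      0.36600113] 3.7443546780080688
s0 (array([-147.60800171,   42.67311096]), np.float64(1.0268308006003852))
handle [-108.44985962   -4.16290283] 22.513848988301906
scene2 (array([-147.60800171,   42.67311096]), np.float64(0.8991886997320151))
```

step_arm(
  steps="0 8 0 0 0 0 -1;0 16 0 0 0 0 -1;0 25 0 0 0 0 -1;0 33.5 0 0 0 0 -1;0 33.5 0 0 0 0 -1;0 33.5 0 0 0 0 -1;0 33.5 0 0 0 0 -1",
)

```text
t: 14.12
eef_pos: [0.5463, -0.0838, 0.2249]
orientation: [-3.14, -0.001, 0.217]
force: [-1.7, 9.0, 10.0]
width: 0.0132
gripper_force: 68.5
```

```bash
python3 - <<'E'
from mk import *
st=sensors.read_state(); d=np.array(st["eef_pos"][:2])-[.5392,-.052]; a=.217
print("travel",(-d[0]*np.sin(a)+d[1]*np.cos(a))*1e3, "lat",(d[0]*np.cos(a)+d[1]*np.sin(a))*1e3,st["force"],st["width"])
I={c:viewer.snapshot(c)[:,:,::-1].copy() for c in ("top","scene")}
for c in I: cv2.imwrite(f"pics/{c}3.png",I[c])
r=lambda i,b:cv2.resize(i[b[1]:b[3],b[0]:b[2]],(400,400),interpolation=cv2.INTER_CUBIC)
cv2.imwrite("pics/c4.png",np.hstack([r(I["top"],(200,190,310,300)),r(I["scene"],(256,192,296,232))]))
for c in I:
  for n in("pointer","mark"): print(c,n,[(np.round(q["at"],4).tolist(),round(q["score"],2),proj(c,q["at"]).round(1).tolist()) for q in viewer.mark_of(n,c)])
E
```

```text
travel -32.623862148446776 lat 0.08043211335210121 [-1.71202784  8.96659721  9.97601093] 0.01319301976211202
top pointer []
top mark []
scene pointer [([0.5886, -0.0784, 0.04], 0.59, [[276.5, 208.6]])]
scene mark [([0.5926, -0.0734, 0.0098], 0.51, [[278.3, 213.6]]), ([0.7194, -0.3706, -0.0027], 0.31, [[258.8, 302.3]])]
```

View pics/c4.png

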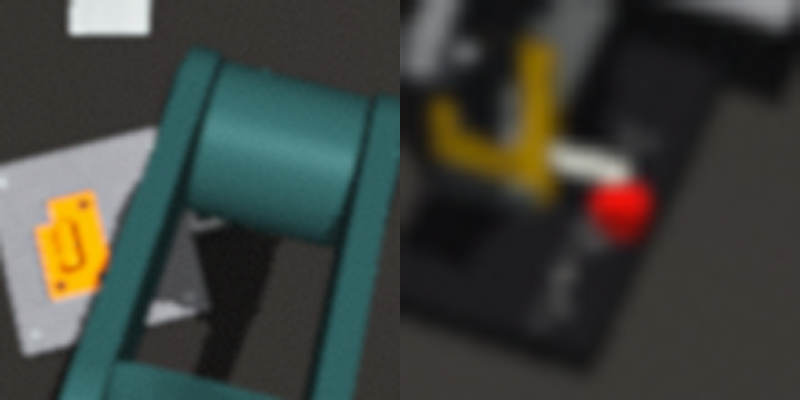

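The top view shows the bracket seated in its pocket at crop px (73,245). In the scene view the pointer tip is at about full-image px (279,209) and the clip at (278,213), close to level. I'll measure both in one camera frame.

```bash
python3 - <<'E'
from mk import *
D={"top":(.5134,.0611,.218),"scene":(.5160,.0600,.218)}
W=lambda T,P:[[T[0]+np.cos(T[2])*P[0]-np.sin(T[2])*P[1],T[1]+np.sin(T[2])*P[0]+np.cos(T[2])*P[1],P[2]]]
for f,c,y0 in(("t0","top",-115),("s0","scene",-115),("scene1","scene",-115),("scene2","scene",-115),("scene3","scene",-147.8)):
    im=cv2.imread(f"pics/{f}.png"); rf=redfit(im,c,D[c])
    u=proj(c,W(D[c],(.036,y0/1e3,.036)))[0].round().astype(int);b=[u[0]-9,u[1]-8,u[0]+9,u[1]+8]
    g=im.astype(float)[b[1]:b[3],b[0]:b[2]]; s=np.clip((g[...,0]-60)/130,0,1)   # blue channel: white only
    yy,xx=np.mgrid[b[1]:b[3],b[0]:b[2]]; r=[]
    for h in (.0025,.004):
        best=None
        for X0 in (20,):
            cost=lambda p:((cov(c,boxp((X0/1e3+p[1]/1e3)/2,p[0]/1e3,(p[1]-X0)/2e3,h,.036-h,.036+h),D[c],b)*np.clip(p[2],.2,1.2)-s)**2).sum()
            q=minimize(cost,[y0,44,.9],method="Nelder-Mead",options=dict(initial_simplex=[[y0,44,.9],[y0+6,44,.9],[y0-5,46,.8],[y0,48,1]],xatol=.02,fatol=1e-3)); r.append((q.x.round(2),round(q.fun,2)))
    print(f,"red",rf[0].round(2),round(rf[1],2),"pointer",r)
E
```

```text
t0 red [-149.84   46.42] 3.1 pointer [(array([-114.28,   46.98,    1.21]), np.float64(3.5)), (array([-114.73,   45.77,    0.98]), np.float64(2.64))]
s0 red [-148.6    44.23] 1.01 pointer [(array([-114.19,   43.81,    1.03]), np.float64(1.0)), (array([-114.01,   40.72,    0.76]), np.float64(1.81))]
scene1 red [-148.65   44.34] 0.94 pointer [(array([-114.02,   42.68,    1.01]), np.float64(0.9)), (array([-114.2 ,   42.64,    0.7 ]), np.float64(1.58))]
scene2 red [-148.61   43.89] 0.9 pointer [(array([-113.85,   43.61,    0.92]), np.float64(0.36)), (array([-113.63,   41.41,    0.72]), np.float64(0.99))]
scene3 red [-149.25   44.57] 1.2 pointer [(array([-147.91,   45.66,    0.92]), np.float64(0.29)), (array([-147.9 ,   44.82,    0.64]), np.float64(1.08))]
```

step_arm(
  steps="0 1.3 0 0 0 0 -1;0 1.3 0 0 0 0 -1;0 1.3 0 0 0 0 -1;0 1.3 0 0 0 0 -1",
)

```text
t: 14.92
eef_pos: [0.5466, -0.085, 0.2249]
orientation: [-3.14, -0.001, 0.217]
force: [-0.3, 8.3, 9.2]
width: 0.0132
gripper_force: 68.5
```

```bash
python3 - <<'E'
from mk import *
T=(.5160,.0600,.218);c="scene";y0=-149.
ims=[]
for k in range(3): ims.append(viewer.snapshot(c)[:,:,::-1].astype(float))
im=np.mean(ims,0); print(redfit(im,c,T))
u=proj(c,[[T[0]+np.cos(T[2])*.036-np.sin(T[2])*y0/1e3,T[1]+np.sin(T[2])*.036+np.cos(T[2])*y0/1e3,.036]])[0].round().astype(int);b=[u[0]-9,u[1]-8,u[0]+9,u[1]+8]
s=np.clip((im[b[1]:b[3],b[0]:b[2],0]-60)/130,0,1)
cost=lambda p:((cov(c,boxp((.02+p[1]/1e3)/2,p[0]/1e3,(p[1]-20)/2e3,.0025,.0335,.0385),T,b)*np.clip(p[2],.2,1.2)-s)**2).sum()
q=minimize(cost,[y0,44,.9],method="Nelder-Mead",options=dict(initial_simplex=[[y0,44,.9],[y0+6,44,.9],[y0-5,46,.8],[y0,48,1]],xatol=.02,fatol=1e-3));print(q.x,q.fun)
st=sensors.read_state();print(st["t"],st["eef_pos"],st["force"],st["width"],st["gripper_force"])
E
```

```text
(array([-149.57836914,   44.68444824]), np.float64(1.4172288283882746))
[-149.01553671   44.23655596    0.93471855] 0.33538670657361136
15.075 [ 0.54654642 -0.08501102  0.22484333] [-0.21728346  7.70701394  8.81066626] 0.0133066808672103 68.54234218597412
```

```bash
python3 -c "
from rig import bot
print(bot.close_job())"
```

```text
the job is handed in; nothing more can be done
None
```

I handed the job in with the bracket pressed home in the pocket, flat, the right way round and released, and the gripper still holding the shutter handle with its pointer within about 0.5 mm of the red clip by camera measurement; no verdict was returned.

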